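# Shut the yellow plate's incubator drawer and start it

## Task

With the fingertips, push the drawer that carries the yellow plate fully home into its incubator, without slamming it, then press the green start button on top of that same incubator. Nothing needs grasping: touch neither plate, leave the green plate's incubator as it is with its drawer open and its button unpressed, and do not disturb the bottle, the tube rack or the loose lids. Finish clear of everything.

Things in the scene. Friction and masses are not known exactly. Their poses are not given: they have to be found in the camera images.
- a_unit: the incubator that holds the yellow plate (the one to shut and start): a white box fixed to the bench, 220 deep (its own x) x 190 wide (y) x 95 high. Origin: centre of its underside; +x points to its back, so its front with the drawer is 110 along its -x. Turned by up to 0.2 rad. The two units look alike and stand side by side in either order; only the plate colour tells them apart
- a_drawer (a joint): opening in m of the drawer of the incubator that holds the yellow plate (the one to shut and start): 0 fully shut (a hard stop), up to 0.12 open, sliding out along the unit's -x, towards the robot. It starts 0.07 to 0.11 open, runs with about 3 N of friction plus light damping (15 N per m/s), and stays where it is left
- a_front (a point): centre of the outer face of that drawer's grey front panel, 51 above the bench, moving with the drawer. The panel is 166 wide, 15 thick, from 22 to 80 above the bench, has a blue stripe and no handle, and when shut still stands 15 proud of the housing front; axes as the unit's, so +x is the way to push it shut
- a_button (a joint): travel in m of the start button of the incubator that holds the yellow plate (the one to shut and start): 0 up, 0.006 fully down (about 4 N, springs back); it counts as pressed beyond 0.004
- a_button_top (a point): centre of the top of that round green start button, 30 across, its top 117 above the bench and 10 above its 46 wide grey collar, on the unit's roof, on its centre line 40 behind the housing front; press straight down
- a_plate: the yellow deep-well plate, 86 x 128 x 40 high, with white wells, sitting in that drawer's tray (128 side across the drawer) and moving with it; it could only be lifted straight up. Origin: centre of its underside, 28 above the bench; its top is 68 above the bench, below the top of the panel before it at 80. With the drawer open, at least its front 55 shows
- a_lid: bystander: pale blue plate lid, 88 x 130 x 10 thick, loose on the roof (95 above the bench) of that unit, behind the button. Origin: centre of its underside
- b_unit: the incubator that holds the green plate (the one to leave alone): a white box fixed to the bench, 220 deep (its own x) x 190 wide (y) x 95 high. Origin: centre of its underside; +x points to its back, so its front with the drawer is 110 along its -x. Turned by up to 0.2 rad. The two units look alike and stand side by side in either order; only the plate colour tells them apart
- b_drawer (a joint): opening in m of the drawer of the incubator that holds the green plate (the one to leave alone): 0 fully shut (a hard stop), up to 0.12 open, sliding out along the unit's -x, towards the robot. It starts 0.07 to 0.11 open, runs with about 3 N of friction plus light damping (15 N per m/s), and stays where it is left
- b_front (a point): centre of the outer face of that drawer's grey front panel, 51 above the bench, moving with the drawer. The panel is 166 wide, 15 thick, from 22 to 80 above the bench, has a blue stripe and no handle, and when shut still stands 15 proud of the housing front; axes as the unit's, so +x is the way to push it shut
- b_button (a joint): travel in m of the start button of the incubator that holds the green plate (the one to leave alone): 0 up, 0.006 fully down (about 4 N, springs back); it counts as pressed beyond 0.004
- b_button_top (a point): centre of the top of that round green start button, 30 across, its top 117 above the bench and 10 above its 46 wide grey collar, on the unit's roof, on its centre line 40 behind the housing front; press straight down
- b_plate: the green deep-well plate, 86 x 128 x 40 high, with white wells, sitting in that drawer's tray (128 side across the drawer) and moving with it; it could only be lifted straight up. Origin: centre of its underside, 28 above the bench; its top is 68 above the bench, below the top of the panel before it at 80. With the drawer open, at least its front 55 shows
- b_lid: bystander: pale blue plate lid, 88 x 130 x 10 thick, loose on the roof (95 above the bench) of that unit, behind the button. Origin: centre of its underside
- reagent: bystander: amber bottle with white cap, 48 across, 105 high, loose, on the bench before and between the units. Origin: centre of its underside
- tube_rack: bystander: red tube rack 100 x 160, about 67 high with the caps, loose, out on the right. Origin: centre of its underside

How it is judged:
By the outcome, as a careful person would: the job done as asked, in the order asked, and still so for the second after the job is handed in, with the robot touching nothing.
It also fails if it takes over 45 s, if anything falls off the work surface, if the arm or the gripper's body presses on something with over 40 N, if the wrist force passes 120 N, or if a joint passes its speed limit or range.

## Robot

A 6-joint arm with a two-finger parallel gripper is mounted at the origin on the work surface. World frame = base frame: x ahead of the robot, y to its left, z up, the work surface at z = 0. Lengths are in m, angles in rad, forces in N, time in s.
With the tool pointing down it reaches from about 0.4 to 0.825 m from the base axis. Payload 7 kg.
Tool frame: the origin (TCP) lies on the centre line of the jaws, within the pads' length; the fingertips stand 22 mm ahead of it and the grasp point (between the pads) lies 3 mm ahead of it; z points along the fingers, y is the line along which they close (so a half turn about z gives the same grasp; the last joint's range is limited). The gripper opens to 88 mm and grips with 3 to 60 N. Pads are 19 mm wide; open, the fingers measure 130 mm over their backs; the gripper's body (78 mm by 193 mm) begins 47 mm behind the grasp point.
Start: joints at [-0.965, 0.359, 0.012, 0, -1.224, -0.288], TCP at [0.211, -0.641, 0.249] pointing down, gripper open.
Joint ranges: [-3.07, 3.07], [-1.43, 2.12], [-1.02, 1.25], [-3.03, 1.67], [-3.05, -0], [-3.03, 3.03]. Speed limits (rad/s): [2.39, 2.39, 3.01, 3.14, 3.14, 3.14].

## Interface

Orientations are given as [roll, pitch, yaw] about the fixed x, y, z axes, in that order (R = Rz(yaw) Ry(pitch) Rx(roll)).
In Python, from station import monitor, viewer, order gives the robot as it stands. The module is installed in compiled form; this text tells all that it offers.
- The arm moves only by the tool servo_tool, never from a script. Its argument "targets" is a list of rows, each an object with "angular": the turn, a rotation vector about the tool's x, y, z in degrees, a list of three; "xyz": the shift along the tool's x, y, z in cm, a list of three; "claw": the finger opening in cm, from 0 to 8.76. A call has 1 to 20 rows; each row shifts and turns the commanded pose from where the row before left it, along the tool's axes as they then stand; what a row does not reach is not made up. A row lasts 1/10 s, in which the tool goes at most 50 mm and 8.59 degrees, less where a joint would pass 70% of its speed; a pose out of reach is approached as far as the arm can. A call is refused whole if a number of a shift passes 5 or a number of a turn 8.59, either way. A call with a gripper value outside its range is refused whole. The fingers move at their own pace and stop on an object; "force" is the grip in N (left out, the last holds). Time passes only in rows, so rows that do not move let the fingers close. It gives the time, the measured TCP pose, the force, the opening and the grip force at its end, in the units of the state.
- monitor.get_state(): the state, without advancing time (a new reading comes with each control period).
- viewer.grab_frame(name): name is "scene" or "top" or "wrist"; returns a dict with "color" (420x560x3 uint8, blue, green, red), "fovy" (degrees; the focal length in pixels is half the picture's height over the tangent of half this angle, whatever the lens; pixels are square), "cx", "cy" (the principal point, pixels), "R" (3x3) and "t" (3): a world point X has camera coordinates R X + t. Camera axes: x right, y down, z forward; pixel columns grow to the right and rows downward; lengths in m; the calibration is good to about 2 mm. A picture is of the moment at which its call begins. There is no depth.
- order.job_done(): hands the job in; it is judged then, once.
The state is a dict: "t": time; "q": joint angles; "qd": joint speeds; "joint_efforts": joint torques, N m; "eef_pos": TCP position; "ee_rot": TCP orientation; "force": force on the tool from outside, world axes, zero at the start; "moment": the same for the moment, N m; "width": finger opening in m; "gripper_force": force on a finger pad.
Only numpy, scipy, OpenCV 4.12 (cv2) and the standard library are available. Lean on these libraries where they do the work, as an engineer would, in place of code of your own. Each camera call takes 0.05 s, during which the arm holds its last target. There are 200 camera calls.

## Working session

There is one attempt and no reset: what is moved stays moved. The work goes in short steps, Python scripts to look and compute and a tool call to move; the robot and the scene stay as the last step left them, time stands still between calls to the robot, and variables do not carry over. Pictures are saved under pics/ and viewed, at most 10 in all, crops included, and the job is handed in when it is done.

Besides the shell and the picture viewer there is one more tool, called as name(argument=value, ...) on one line, values as JSON. servo_tool: Moves the arm, as the interface text tells. Its arguments: {"type":"object","properties":{"targets":{"type":"array"},"force":{"type":"number"}},"required":["targets"]}

```bash
mkdir -p pics; cat > h.py <<'E'
import numpy as np, cv2
from station import monitor, viewer, order
def grab(n,f):
    d=viewer.grab_frame(n); cv2.imwrite('pics/'+f,d['color']); return d
def ray(d,u,v,z):
    f=d['color'].shape[0]/2/np.tan(np.radians(d['fovy'])/2)
    R=np.array(d['R']);t=np.array(d['t']);C=-R.T@t
    r=R.T@np.array([(u-d['cx'])/f,(v-d['cy'])/f,1]); return C+r*(z-C[2])/r[2]
E
python3 - <<'E'
from h import *
import pickle
D={}
for n in('top','scene'):
    D[n]=grab(n,n+'1.png')
    print(n,D[n]['fovy'],D[n]['cx'],D[n]['cy'],np.round(-np.array(D[n]['R']).T@D[n]['t'],3))
pickle.dump(D,open('d.pkl','wb'))
s=monitor.get_state();print(s['t'],s['eef_pos'],s['ee_rot'],s['force'])
E
```

```text
top 50.88080984326836 286.95839675625024 203.2257344474207 [ 0.443 -0.122  1.07 ]
scene 53.21252151475248 272.51423141600753 212.2703670231263 [ 1.164 -0.325  0.977]
0.1 [ 0.21077513 -0.64083905  0.24770518] [ 3.14009214e+00 -1.50948121e-04 -2.82388461e+00] [-0.07005375  0.70144998  0.41717792]
```

View pics/top1.png

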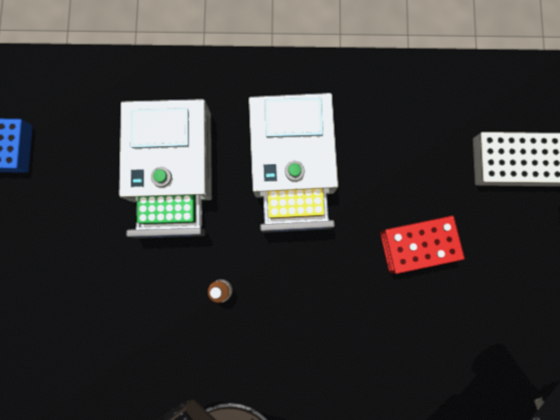

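View pics/scene1.png

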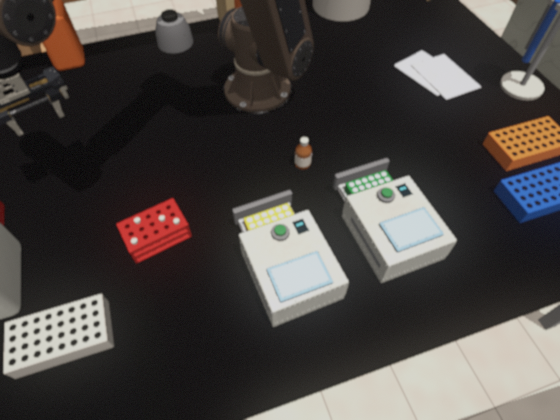

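The top view shows the yellow plate in the right-hand unit: button at about (295,170), panel from (261,227) to (334,224). The bottle at (219,291) is off to the left, and the rack is at right (422,245). The scene view agrees.

```bash
python3 - <<'E'
from h import *
import pickle
D=pickle.load(open('d.pkl','rb'))
d=D['top']
def green(d,box):
    x0,x1,y0,y1=box
    hsv=cv2.cvtColor(d['color'],cv2.COLOR_BGR2HSV)
    m=cv2.inRange(hsv,(45,120,60),(75,255,255));k=np.zeros_like(m);k[y0:y1,x0:x1]=m[y0:y1,x0:x1]
    M=cv2.moments(k,True);return M['m10']/M['m00'],M['m01']/M['m00'],M['m00']
for n,b in(('top',(280,312,155,185)),('scene',(265,295,222,242))):
    u,v,a=green(D[n],b);print(n,u,v,a,ray(D[n],u,v,.117).round(4))
P=lambda u,v,z:ray(d,u,v,z).round(4)
r=[P(249,98,.095),P(332,94,.095),P(337,187,.095),P(254,191,.095)]
for i in range(4):print(r[i],np.linalg.norm(r[i]-r[(i+1)%4]).round(4), end=' ');e=r[(i+1)%4]-r[i];print(np.degrees(np.arctan2(e[1],e[0])).round(2))
a,b=P(261,229,.08),P(334,226,.08);print('panel',a,b,np.linalg.norm(a-b),np.degrees(np.arctan2(*(b-a)[[0,1]])))
print('bottle',P(216,292,.105),'rack',P(382,230,.06),P(388,272,.06))
c=d['color'];cr=cv2.resize(c[80:245,240:350],None,fx=3.6,fy=3.6,interpolation=cv2.INTER_CUBIC);cv2.imwrite('pics/crop.png',cr)
E
```

```text
top 294.3703703703704 169.53703703703704 108.0 [ 0.6479 -0.1434  0.117 ]
scene 277.0 228.0 1.0 [ 0.6472 -0.1492  0.117 ]
[ 0.8196 -0.0384  0.095 ] 0.1917 -86.47
[ 0.8314 -0.2297  0.095 ] 0.2179 -177.34
[ 0.6137 -0.2398  0.095 ] 0.1861 93.36
[ 0.6028 -0.054   0.095 ] 0.2174 4.12
panel [ 0.519  -0.0702  0.08  ] [ 0.5272 -0.2342  0.08  ] 0.1642048720349064 177.13759477388825
bottle [0.3809 0.0227 0.105 ] rack [ 0.5208 -0.3466  0.06  ] [ 0.4257 -0.3582  0.06  ]
```

View pics/crop.png

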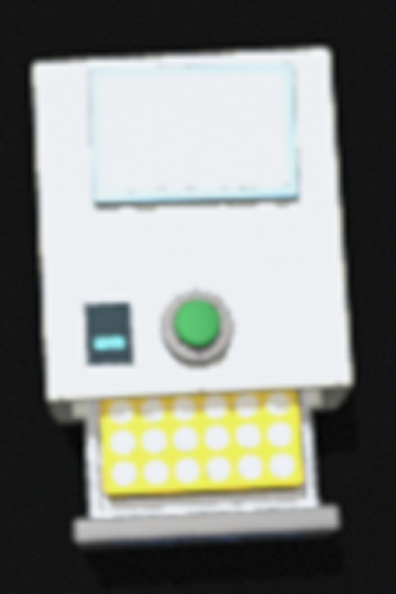

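servo_tool(targets=[{"angular": [0, 0, 7.4], "xyz": [0, 0, 0], "claw": 0}, {"angular": [0, 0, 7.4], "xyz": [0, 0, 0], "claw": 0}, {"angular": [0, 0, 0], "xyz": [-2.4, 3.9, 0], "claw": 0}, {"angular": [0, 0, 0], "xyz": [-2.4, 3.9, 0], "claw": 0}, {"angular": [0, 0, 0], "xyz": [-2.4, 3.9, 0], "claw": 0}, {"angular": [0, 0, 0], "xyz": [-2.4, 3.9, 0], "claw": 0}, {"angular": [0, 0, 0], "xyz": [-2.4, 3.9, 0], "claw": 0}, {"angular": [0, 0, 0], "xyz": [-2.4, 3.9, 0], "claw": 0}, {"angular": [0, 0, 0], "xyz": [-2.4, 3.9, 0], "claw": 0}, {"angular": [0, 0, 0], "xyz": [-2.4, 3.9, 0], "claw": 0}, {"angular": [0, 0, 0], "xyz": [-2.4, 3.9, 0], "claw": 0}, {"angular": [0, 0, 0], "xyz": [-2.4, 3.9, 0], "claw": 0}, {"angular": [0, 0, 0], "xyz": [-2.4, 3.9, 0], "claw": 0}, {"angular": [0, 0, 0], "xyz": [-2.4, 3.9, 0], "claw": 0}, {"angular": [0, 0, 0], "xyz": [0, 0, 0], "claw": 0}, {"angular": [0, 0, 0], "xyz": [0, 0, 0], "claw": 0}], force=10)

```text
t: 1.7
eef_pos: [0.4707, -0.1558, 0.2482]
ee_rot: [3.141, -0.001, -3.079]
force: [-0.2, -0.3, -0.5]
width: 0.0004
gripper_force: 0.0
```

```bash
python3 - <<'E'
from h import *
import pickle
d=grab('wrist','w1.png');pickle.dump(d,open('w.pkl','wb'))
print(np.round(-np.array(d['R']).T@d['t'],3))
E
```

```text
[ 0.392 -0.162  0.384]
```

View pics/w1.png

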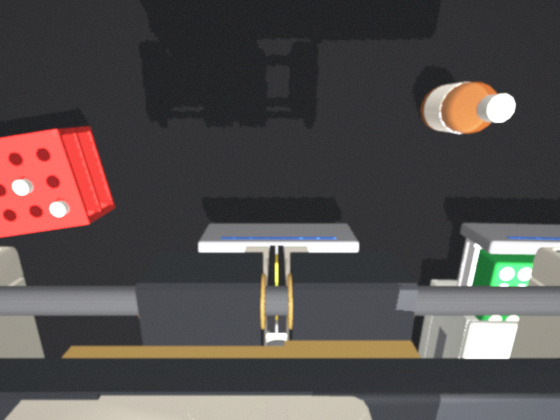

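The wrist view shows the panel's front top edge from about (201,240) to (357,240), with the fingers centred on it at column 277. The bottle (470,107) and rack (50,180) are well clear.

```bash
python3 - <<'E'
from h import *
import pickle
d=pickle.load(open('w.pkl','rb'))
for p in((201,240,.08),(357,240,.08),(210,226,.022),(352,225,.022)):print(ray(d,*p).round(4))
E
```

```text
[ 0.5254 -0.2302  0.08  ]
[ 0.5155 -0.0719  0.08  ]
[ 0.5321 -0.2324  0.022 ]
[ 0.5202 -0.0633  0.022 ]
```

servo_tool(targets=[{"angular": [0, 0, 0], "xyz": [0, 0, 3.5], "claw": 0}, {"angular": [0, 0, 0], "xyz": [0, 0, 3.5], "claw": 0}, {"angular": [0, 0, 0], "xyz": [0, 0, 3.5], "claw": 0}, {"angular": [0, 0, 0], "xyz": [0, 0, 3.5], "claw": 0}, {"angular": [0, 0, 0], "xyz": [0, 0, 2.3], "claw": 0}, {"angular": [0, 0, 0], "xyz": [0, 0, 1.0], "claw": 0}, {"angular": [0, 0, 0], "xyz": [-1, 0, 0], "claw": 0}, {"angular": [0, 0, 0], "xyz": [-1, 0, 0], "claw": 0}, {"angular": [0, 0, 0], "xyz": [-1, 0, 0], "claw": 0}, {"angular": [0, 0, 0], "xyz": [-0.3, 0, 0], "claw": 0}, {"angular": [0, 0, 0], "xyz": [-0.3, 0, 0], "claw": 0}, {"angular": [0, 0, 0], "xyz": [-0.3, 0, 0], "claw": 0}, {"angular": [0, 0, 0], "xyz": [-0.3, 0, 0], "claw": 0}, {"angular": [0, 0, 0], "xyz": [-0.3, 0, 0], "claw": 0}])

```text
t: 3.15
eef_pos: [0.5146, -0.1542, 0.0755]
ee_rot: [3.141, -0.002, -3.082]
force: [-3.3, 0.3, 2.5]
width: 0.0005
gripper_force: 1.7
```

servo_tool(targets=[{"angular": [0, 0, 0], "xyz": [-0.4, 0, 0], "claw": 0}, {"angular": [0, 0, 0], "xyz": [-0.4, 0, 0], "claw": 0}, {"angular": [0, 0, 0], "xyz": [-0.4, 0, 0], "claw": 0}, {"angular": [0, 0, 0], "xyz": [-0.4, 0, 0], "claw": 0}, {"angular": [0, 0, 0], "xyz": [-0.4, 0, 0], "claw": 0}, {"angular": [0, 0, 0], "xyz": [-0.4, 0, 0], "claw": 0}, {"angular": [0, 0, 0], "xyz": [-0.4, 0, 0], "claw": 0}, {"angular": [0, 0, 0], "xyz": [-0.4, 0, 0], "claw": 0}, {"angular": [0, 0, 0], "xyz": [-0.4, 0, 0], "claw": 0}, {"angular": [0, 0, 0], "xyz": [-0.4, 0, 0], "claw": 0}, {"angular": [0, 0, 0], "xyz": [-0.4, 0, 0], "claw": 0}, {"angular": [0, 0, 0], "xyz": [-0.4, 0, 0], "claw": 0}, {"angular": [0, 0, 0], "xyz": [-0.4, 0, 0], "claw": 0}, {"angular": [0, 0, 0], "xyz": [-0.3, 0, 0], "claw": 0}, {"angular": [0, 0, 0], "xyz": [-0.2, 0, 0], "claw": 0}, {"angular": [0, 0, 0], "xyz": [-0.2, 0, 0], "claw": 0}])

```text
t: 4.75
eef_pos: [0.5745, -0.1507, 0.0755]
ee_rot: [3.142, -0.0, -3.082]
force: [-2.4, 2.5, -0.7]
width: 0.0004
gripper_force: 1.6
```

servo_tool(targets=[{"angular": [0, 0, 0], "xyz": [-0.15, 0, 0], "claw": 0}, {"angular": [0, 0, 0], "xyz": [-0.15, 0, 0], "claw": 0}, {"angular": [0, 0, 0], "xyz": [-0.15, 0, 0], "claw": 0}, {"angular": [0, 0, 0], "xyz": [-0.15, 0, 0], "claw": 0}])

```text
t: 5.15
eef_pos: [0.5804, -0.1504, 0.0755]
ee_rot: [3.142, -0.0, -3.082]
force: [-3.3, 1.7, -0.9]
width: 0.0008
gripper_force: 1.6
```

servo_tool(targets=[{"angular": [0, 0, 0], "xyz": [-0.1, 0, 0], "claw": 0}, {"angular": [0, 0, 0], "xyz": [-0.1, 0, 0], "claw": 0}])

```text
t: 5.35
eef_pos: [0.5824, -0.1503, 0.0755]
ee_rot: [-3.142, -0.0, -3.082]
force: [-3.4, 1.6, -0.7]
width: 0.0011
gripper_force: 1.6
```

servo_tool(targets=[{"angular": [0, 0, 0], "xyz": [-0.1, 0, 0], "claw": 0}, {"angular": [0, 0, 0], "xyz": [-0.1, 0, 0], "claw": 0}])

```text
t: 5.55
eef_pos: [0.584, -0.1502, 0.0755]
ee_rot: [3.142, -0.001, -3.082]
force: [-7.2, 2.2, 2.5]
width: 0.0004
gripper_force: 3.3
```

Force is rising, so it is near the stop.

servo_tool(targets=[{"angular": [0, 0, 0], "xyz": [-0.1, 0, 0], "claw": 0}, {"angular": [0, 0, 0], "xyz": [0, 0, 0], "claw": 0}])

```text
t: 5.75
eef_pos: [0.584, -0.1502, 0.0755]
ee_rot: [3.141, -0.003, -3.082]
force: [-8.0, 1.6, 4.2]
width: 0.0004
gripper_force: 3.8
```

servo_tool(targets=[{"angular": [0, 0, 0], "xyz": [-0.15, 0, 0], "claw": 0}, {"angular": [0, 0, 0], "xyz": [-0.15, 0, 0], "claw": 0}, {"angular": [0, 0, 0], "xyz": [0, 0, 0], "claw": 0}])

```text
t: 6.05
eef_pos: [0.5841, -0.1502, 0.0755]
ee_rot: [3.141, -0.008, -3.083]
force: [-16.6, 3.2, 11.3]
width: 0.0004
gripper_force: 8.5
```

The drawer is on its hard stop, where predicted. Backing off and rising.

servo_tool(targets=[{"angular": [0, 0, 0], "xyz": [0.4, 0, 0], "claw": 0}, {"angular": [0, 0, 0], "xyz": [0.8, 0, 0], "claw": 0}, {"angular": [0, 0, 0], "xyz": [2, 0, 0], "claw": 0}, {"angular": [0, 0, 0], "xyz": [3, 0, 0], "claw": 0}, {"angular": [0, 0, 0], "xyz": [3, 0, 0], "claw": 0}, {"angular": [0, 0, 0], "xyz": [3, 0, -3], "claw": 0}, {"angular": [0, 0, 0], "xyz": [3, 0, -3], "claw": 0}, {"angular": [0, 0, 0], "xyz": [0, 0, -3], "claw": 0}, {"angular": [0, 0, 0], "xyz": [0, 0, -3], "claw": 0}, {"angular": [0, 0, 0], "xyz": [0, 0, 0], "claw": 0}])

```text
t: 7.05
eef_pos: [0.4399, -0.1593, 0.2006]
ee_rot: [-3.14, 0.011, -3.081]
force: [0.2, 0.3, -0.2]
width: 0.0004
gripper_force: 0.0
```

```bash
python3 - <<'E'
from h import *
import pickle
d=grab('top','t2.png');w=grab('wrist','w2.png');pickle.dump((d,w),open('w2.pkl','wb'))
a=d['color'][60:300,100:400];b=w['color'][:,100:500]
cv2.imwrite('pics/both.png',np.hstack([cv2.resize(a,(500,400)),cv2.resize(b,(300,400))]))
E
```

```text
(no output)
```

View pics/both.png

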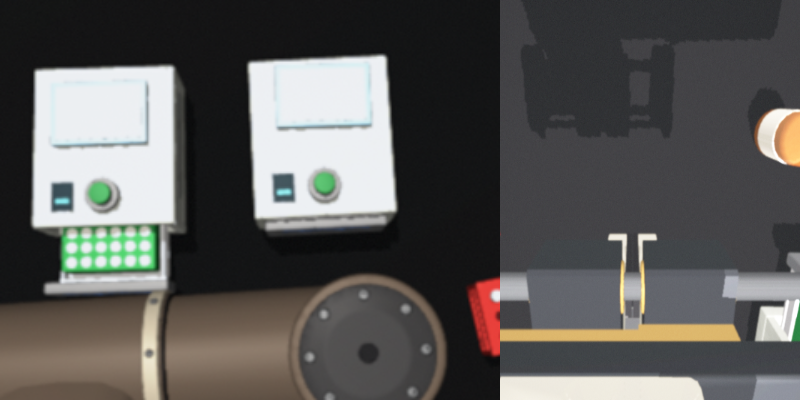

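The drawer is shut in the top view (only the thin panel shows in front of the housing at (325,225) in the composite). The green drawer, bottle and lids are unchanged. Next, above the button.

servo_tool(targets=[{"angular": [0, 0, 0], "xyz": [-3, 0, 0], "claw": 0}, {"angular": [0, 0, 0], "xyz": [-4, 0.1, 0], "claw": 0}, {"angular": [0, 0, 0], "xyz": [-4, 0.1, 0], "claw": 0}, {"angular": [0, 0, 0], "xyz": [-4, 0.1, 0], "claw": 0}, {"angular": [0, 0, 0], "xyz": [-3.9, 0, 0], "claw": 0}, {"angular": [0, 0, 0], "xyz": [-2, 0, 0], "claw": 0}, {"angular": [0, 0, 0], "xyz": [0, 0, 2], "claw": 0}, {"angular": [0, 0, 0], "xyz": [0, 0, 2], "claw": 0}, {"angular": [0, 0, 0], "xyz": [0, 0, 1], "claw": 0}, {"angular": [0, 0, 0], "xyz": [0, 0, 0], "claw": 0}, {"angular": [0, 0, 0], "xyz": [0, 0, 0], "claw": 0}])

```text
t: 8.25
eef_pos: [0.6453, -0.1436, 0.1457]
ee_rot: [-3.141, -0.0, -3.082]
force: [0.3, 0.7, 1.1]
width: 0.0005
gripper_force: 0.0
```

```bash
python3 - <<'E'
from h import *
grab('scene','s3.png');c=cv2.imread('pics/s3.png')[170:310,200:350];cv2.imwrite('pics/s3c.png',cv2.resize(c,None,fx=4,fy=4,interpolation=cv2.INTER_CUBIC))
E
```

```text
(no output)
```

View pics/s3c.png

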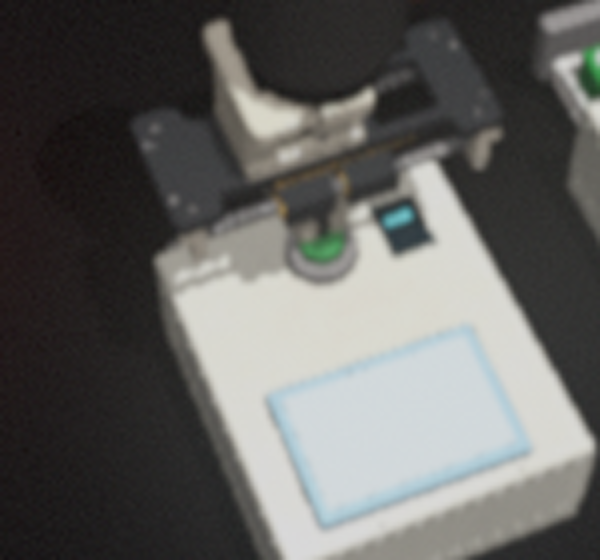

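The fingertips stand just above the green button ((322,245) in the crop). Shifting 3 mm forward and pressing.

servo_tool(targets=[{"angular": [0, 0, 0], "xyz": [-0.3, 0, 0], "claw": 0}, {"angular": [0, 0, 0], "xyz": [0, 0, 0.3], "claw": 0}, {"angular": [0, 0, 0], "xyz": [0, 0, 0.3], "claw": 0}, {"angular": [0, 0, 0], "xyz": [0, 0, 0.2], "claw": 0}, {"angular": [0, 0, 0], "xyz": [0, 0, 0.2], "claw": 0}, {"angular": [0, 0, 0], "xyz": [0, 0, 0.2], "claw": 0}, {"angular": [0, 0, 0], "xyz": [0, 0, 0.1], "claw": 0}, {"angular": [0, 0, 0], "xyz": [0, 0, 0], "claw": 0}])

```text
t: 9.1
eef_pos: [0.6483, -0.1433, 0.1333]
ee_rot: [-3.141, 0.001, -3.082]
force: [-2.5, 2.3, 6.0]
width: 0.0005
gripper_force: 3.2
```

servo_tool(targets=[{"angular": [0, 0, 0], "xyz": [0, 0, 0.1], "claw": 0}, {"angular": [0, 0, 0], "xyz": [0, 0, 0.1], "claw": 0}, {"angular": [0, 0, 0], "xyz": [0, 0, 0], "claw": 0}])

```text
t: 9.4
eef_pos: [0.6483, -0.1433, 0.1331]
ee_rot: [-3.141, 0.002, -3.081]
force: [-5.7, 3.0, 17.2]
width: 0.0004
gripper_force: 8.5
```

Button bottomed. Retreating up and back.

servo_tool(targets=[{"angular": [0, 0, 0], "xyz": [0, 0, -0.3], "claw": 0}, {"angular": [0, 0, 0], "xyz": [0, 0, -1], "claw": 0}, {"angular": [0, 0, 0], "xyz": [0, 0, -3], "claw": 0}, {"angular": [0, 0, 0], "xyz": [0, 0, -4], "claw": 0}, {"angular": [0, 0, 0], "xyz": [0, 0, -4], "claw": 0}, {"angular": [0, 0, 0], "xyz": [3, 0, 0], "claw": 0}, {"angular": [0, 0, 0], "xyz": [4, 0, 0], "claw": 0}, {"angular": [0, 0, 0], "xyz": [4, 0, 0], "claw": 0}, {"angular": [0, 0, 0], "xyz": [4, 0, 0], "claw": 0}, {"angular": [0, 0, 0], "xyz": [2, 0, 0], "claw": 0}, {"angular": [0, 0, 0], "xyz": [0, 0, 0], "claw": 0}, {"angular": [0, 0, 0], "xyz": [0, 0, 0], "claw": 0}])

```text
t: 10.6
eef_pos: [0.4784, -0.1535, 0.2542]
ee_rot: [-3.142, 0.001, -3.082]
force: [-0.7, 0.4, -0.0]
width: 0.0007
gripper_force: 0.0
```

```bash
python3 - <<'E'
from h import *
grab('scene','s4.png')
E
```

```text
(no output)
```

View pics/s4.png

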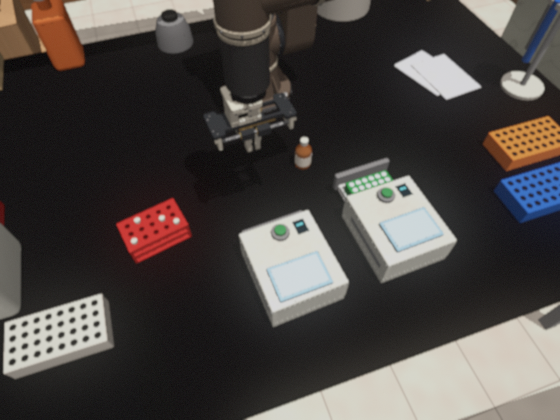

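The yellow unit's drawer is shut (unit at (290,260)), the green drawer is still open at (365,180), bottle, rack and lids are in place, and the gripper is clear at (250,120).

```bash
python3 -c "
from h import *
print(order.job_done())"
```

```text
the job is handed in; nothing more can be done
None
```

The yellow plate's drawer is pushed fully home and its start button was then pressed to the bottom; nothing else looks disturbed in the last picture, the arm is clear, and the job is handed in.

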